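# Blank off a cylinder head's coolant port for the pressure test

## Task

The cylinder head on the tilting stand is going for its pressure test: lift the orange transit cover off the two studs of the coolant port and lay it flat, grip rib up, in the aluminium tray. Then thread the dark grey gasket over both studs until it lies flush on the sloping port face, and after it the steel test plate, brass nipple outwards, until it lies flush on the gasket. Set every part down rather than dropping it, and leave the other things on the bench where they are.

Things in the scene. Friction and masses are not known exactly. Their poses are not given: they have to be found in the camera images.
- port_face (a point): Centre of the machined oval face of the coolant port on the blue cylinder head, under the cover at first. Axes: z out of the face along the studs, y along the line through both studs, x across. The face slopes 33 deg from level, facing up and towards the robot. It has the gasket's outline, on a boss 18 mm proud of the head, so fingers may pass beside it, up to 15 mm below the face.
- stud_a (a point): Tip of one of the two steel studs of the port, 46 mm out from the face and 45 mm from its centre (towards the face's +y). Both studs are 10 mm thick for 34 mm, then taper to 4 mm at the tip. Axes as the face.
- stud_b (a point): Tip of the other stud, 45 mm from the centre towards the face's -y; the same as the first.
- stand: Green tilting stand that holds the head between two uprights, origin under its middle, on the bench; base 210 x 410 mm (y along the head), tilt axis 150 mm up, uprights 188 mm high at y = +-187 mm. Turned up to 20 deg either way. Head: 120 mm thick, 165 mm wide, 300 mm long (y), the port face 103 mm from the tilt axis and 45 mm off middle towards +y. Nothing of it moves when worked on.
- cover_grip (a point): Orange plastic transit cover, on the port face over the two studs at first: oval plate 126 x 56 x 8 mm with two 14 mm holes, and a grip rib on top, 14 mm thick (x), 46 mm long (y), 28 mm high. The point is in the middle of the rib, 24 mm above the cover's underside (the rib spans 8 to 36 mm). z: outwards on the rib's side; y along the rib and through both holes. 90 g.
- gasket_mid (a point): Dark grey graphite-faced steel-core gasket, rigid: oval, 126 mm long (y), 56 mm wide (x), 6 mm thick, flat on the bench; centre, half-way up. Its long sides are straight and parallel over the middle 34 mm; ends 36 mm wide. Two 14 mm holes at y = +45 and -45 mm, a 38 mm bore in the middle. Alike both ways round and on both sides. 90 to 140 g.
- plate_mid (a point): Steel test plate, outline and two holes as the gasket (126 mm along y, 56 mm along x) but 12 mm thick and with no bore; a brass nipple 25 mm across and 30 mm high stands on its middle. It lies flat on the bench, nipple up. The point is the plate's centre, half-way through the 12 mm; z out on the nipple's side. Alike both ways round. 0.4 to 0.6 kg.
- tray_in (a point): Square aluminium tray fixed to the bench, 180 x 180 mm outside, walls 4 mm thick and 35 mm high, empty: centre of its inner floor, 4 mm above the bench. Axes x and y along its sides.
- nut_bin: Bystander: blue plastic bin of nuts, fixed, 160 x 170 mm, 55 mm high; origin under its middle, on the bench.
- fibre_gasket: Bystander: pale tan gasket of another port, oval 126 x 66 x 6 mm, wider and with a bigger bore than the right one; origin under its middle. Leave alone.
- thrust_half: Bystander: half-moon steel thrust ring, 80 mm across, 12 mm high; origin on the bench inside the half moon.
- hose_clamp: Bystander: round steel hose clamp 72 mm across, 16 mm high; origin under its middle.
- spanner: Bystander: steel spanner 200 mm long, lying flat; origin under its middle, x along it.
- unit_pump: Bystander: unit fuel pump with blue head lying on its side, 180 mm long (x), 57 mm high; origin under its middle.
- spray_can: Bystander: upright yellow spray can with a red cap, 60 mm across, 170 mm high; origin under its middle.
Things that resemble listed ones, but are neither listed nor needed, are in the scene too. What is shaped like the part that bears plate_mid but pink is not meant.

How it is judged (in metres and radians):
On the way, in this order (a step that is already met when the one before it is completed fails the run):
1. the orange cover is off the studs and lies flat, rib up, let go, in the tray (x of cover_grip in the frame of tray_in between -0.06 and 0.06 m and y of cover_grip in the frame of tray_in between -0.06 and 0.06 m and z of cover_grip in the frame of tray_in between 0.012 and 0.036 m and angle between cover_grip's own z axis and vertical below 0.2 rad and contact force between the fingers and cover below 0.05 N), for 0.2 s.
2. the grey gasket is over both studs, flush on the port face (x of gasket_mid in the frame of port_face between -0.004 and 0.004 m and y of gasket_mid in the frame of port_face between -0.004 and 0.004 m and z of gasket_mid in the frame of port_face between 0.0005 and 0.0055 m and angle between the z axis of gasket_mid and the z axis of port_face, either way round below 0.06 rad and angle between the y axis of gasket_mid and the y axis of port_face, either way round below 0.12 rad), for 0.2 s.
3. the test plate is over both studs, flush on the gasket (x of plate_mid in the frame of port_face between -0.004 and 0.004 m and y of plate_mid in the frame of port_face between -0.004 and 0.004 m and z of plate_mid in the frame of port_face between 0.0095 and 0.0145 m and angle between the z axis of plate_mid and the z axis of port_face, either way round below 0.06 rad and angle between the y axis of plate_mid and the y axis of port_face, either way round below 0.12 rad), for 0.2 s.
At the end, for the whole second after the job is handed in: Cover flat (11 deg), rib up, in the tray, middle within 60 mm of its centre lines; gasket over both studs, within 4 mm of centre, parallel (3.4 deg) and flush (2.5 mm) on the port face; test plate the same on the gasket (its middle 12 mm from the face); all let go and at rest (all of step 1 and all of step 2 and all of step 3 and linear speed of each of cover, gasket, plate below 0.02 m/s); the robot touches nothing.
It fails at once if another thing on the bench is shifted by more than 30 mm (distance of any of fibre_gasket, thrust_half, hose_clamp, spanner, unit_pump, spray_can from where it was at the start of the episode above 0.03 m).
It fails at once if the cover, gasket or test plate is dropped (it moves faster than 0.5 m/s while not held) ((linear speed of cover above 0.5 m/s and contact force between the fingers and cover below 0.05 N) or (linear speed of gasket above 0.5 m/s and contact force between the fingers and gasket below 0.05 N) or (linear speed of plate above 0.5 m/s and contact force between the fingers and plate below 0.05 N)).
It also fails if it takes over 72 s, if anything falls off the work surface, if the arm or the gripper's body presses on something with over 40 N, if the wrist force passes 120 N, or if a joint passes its speed limit or range.

## Robot

A 7-joint arm with a two-finger parallel gripper is mounted at the origin on the work surface. World frame = base frame: x ahead of the robot, y to its left, z up, the work surface at z = 0. Lengths are in mm, angles in rad, forces in N, time in s.
With the tool pointing down it reaches from about 400 to 875 mm from the base axis. Payload 19.3 kg.
Tool frame: the origin (TCP) lies at the very end of the fingers, on their centre line; the grasp point (between the pads) lies 19 mm behind it (grip_point_offset is the z of the grasp point in the tool frame, in mm); z points along the fingers, y is the line along which they close (so a half turn about z gives the same grasp; the last joint's range is limited). The gripper opens to 85 mm and grips with 20 to 120 N. Pads are 22 mm wide; open, the fingers measure 114 mm over their backs; the gripper's body (76 mm by 85 mm) begins 54 mm behind the grasp point. The pads swing forward as they close: fully open they stand 13 mm farther back than shut.
Start: joints at [1.252, 0.521, -0.036, 1.599, 0.021, 1.021, -0.113], TCP at [153.873, -605.754, 231.291] pointing down, gripper open.
Joint ranges: [-2.91, 2.91], [-0.3, 2.13], [-1.5, 1.42], [0.17, 2.43], [-1.26, 4.41], [0.16, 1.93], [-2.52, 2.52]. Speed limits (rad/s): [1.89, 1.89, 2.39, 2.39, 3.01, 3.01, 3.01].

## Interface

Orientations are given as a 3x3 rotation matrix whose columns are the frame's x, y, z axes.
In Python, from workcell import movep, movel, goto_joints, open_gripper, clamp, wait, inverse_kinematics, read_state, camera, PlanningError, finish_job, grip_point_offset gives the robot as it stands. Calls block until the motion is done:
- movep(position, orientation): joint-space move of the TCP to a pose.
- movel(position, frame=None, max_speed=150, guard=None): straight line of the TCP; frame=None keeps the orientation; max_speed is the mean speed in mm/s. With guard (N) it stops when the force on the tool has changed by that much, and returns True; else False.
- goto_joints(angles): joint-space move.
- open_gripper() and clamp(): open the fingers fully, or close them until they stop; the grip force is fixed at half the most.
- wait(seconds).
- inverse_kinematics(position, orientation): joint angles nearest the present ones, or None.
- read_state(): the state.
- camera(name): name is "scene" or "top" or "wrist"; returns a dict with "image" (480x640x3 uint8, blue, green, red), "range_z" (480x640 float32, mm along the optical axis (not along the pixel's ray), 0 where there is no reading), "fx", "fy", "cx", "cy" (pixels), "cam_to_world" (4x4, takes a point from camera to world coordinates). Camera axes: x right, y up, looking along -z (the intrinsics and any distortion apply to the point x, -y, -z); pixel columns grow to the right and rows downward; lengths in mm; the calibration is good to about 2 mm. A picture is of the moment at which its call begins.
A pose or a line that the arm cannot do raises PlanningError and nothing moves.
- finish_job(): hands the job in; it is judged then, once.
The state is a dict: "time": time; "qpos": joint angles; "qvel": joint speeds; "joint_efforts": joint torques, N m; "eef_pos": TCP position; "tool_rot": TCP orientation; "ft_force": force on the tool from outside, world axes, zero at the start; "torque": the same for the moment, N m; "finger_gap": finger opening in mm; "gripper_force": force on a finger pad.
Only numpy, scipy, OpenCV 4.12 (cv2) and the standard library are available. Lean on these libraries where they do the work, as an engineer would, in place of code of your own. Each camera call takes 0.05 s, during which the arm holds its last target. There are 200 camera calls.

## Working session

There is one attempt and no reset: what is moved stays moved. The work goes in short steps, each a Python script; the robot and the scene stay as the last script left them, time stands still between calls to the robot, and variables do not carry over. Pictures are saved under pics/ and viewed, at most 10 in all, crops included, and the job is handed in when it is done.

```bash
ls; mkdir -p pics
cat > h.py <<'E'
import numpy as np, cv2
from workcell import *
def pts(c):
    z=c["range_z"].astype(float); h,w=z.shape
    u,v=np.meshgrid(np.arange(w),np.arange(h))
    x=(u-c["cx"])/c["fx"]*z; y=(v-c["cy"])/c["fy"]*z
    P=np.stack([x,-y,-z,np.ones_like(z)],-1)@np.array(c["cam_to_world"]).T
    P=P[...,:3]; P[z<=0]=np.nan
    return P
E
python3 - <<'E'
from h import *
import pickle
for n in ("scene","top"):
    c=camera(n); pickle.dump(c,open(n+".pkl","wb")); cv2.imwrite(f"pics/{n}.png",c["image"])
    print(n,{k:v for k,v in c.items() if k not in("image","range_z")})
print(read_state()["time"],grip_point_offset)
E
```

```text
pics
scene {'fx': 447.0735404474228, 'fy': 447.0735404474228, 'cx': 322.5008795575906, 'cy': 237.1963944328415, 'cam_to_world': array([[-3.36865799e-02, -7.63828586e-01,  6.44539452e-01,
         1.32105150e+03],
       [ 9.99326940e-01, -3.51131574e-02,  1.06176175e-02,
         1.75677512e+01],
       [ 1.45217754e-02,  6.44463309e-01,  7.64497326e-01,
         1.18554744e+03],
       [ 0.00000000e+00,  0.00000000e+00,  0.00000000e+00,
         1.00000000e+00]])}
top {'fx': 593.4823538735118, 'fy': 593.4823538735118, 'cx': 317.7929229515414, 'cy': 245.41159897703008, 'cam_to_world': array([[ 2.45704831e-02,  9.84825980e-01, -1.71796625e-01,
         1.78883683e+02],
       [-9.99698023e-01,  2.41372745e-02, -4.61038359e-03,
         1.07905775e+00],
       [-3.93723242e-04,  1.71858026e-01,  9.85121649e-01,
         1.91381647e+03],
       [ 0.00000000e+00,  0.00000000e+00,  0.00000000e+00,
         1.00000000e+00]])}
0.1 -18.700000000000003
```

View pics/scene.png

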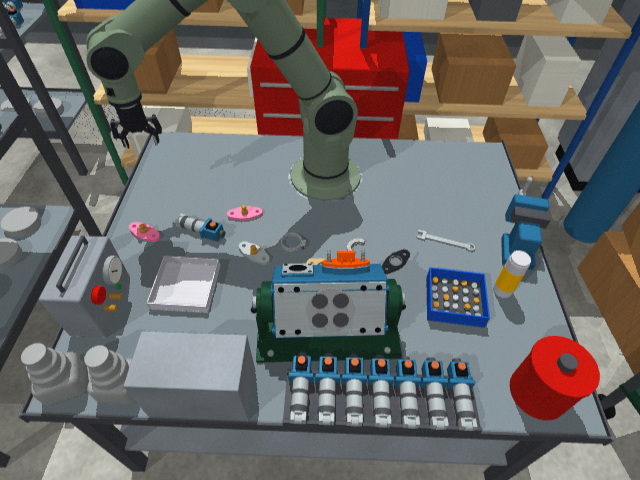

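View pics/top.png

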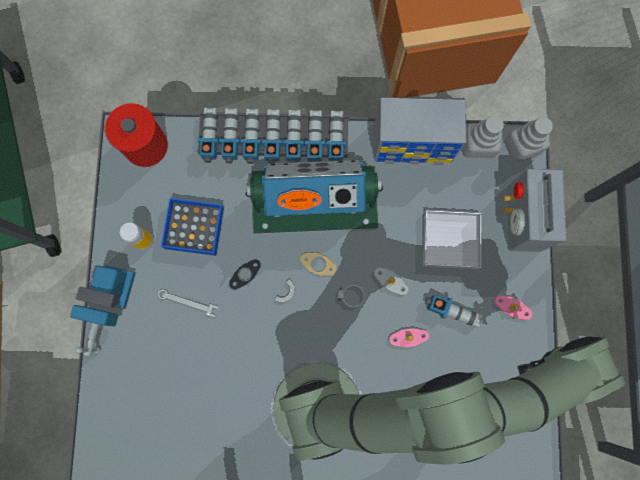

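The top picture shows the orange cover at (300,200), the tray at (452,238) and the fixed nut bin at (192,226).
- **Gasket candidates:** dark grey (245,274) and tan (318,264). I choose the dark one.
- **Plate candidates:** steel (390,281) and pink (408,338), (513,307). I choose the steel one.

Next I measure these and check the choice in a crop.

Run:
```python
from h import *
import pickle
c=pickle.load(open("top.pkl","rb")); P=pts(c); im=c["image"]; hsv=cv2.cvtColor(im,cv2.COLOR_BGR2HSV)
def box(u0,u1,v0,v1):
    m=np.zeros(im.shape[:2],bool); m[v0:v1,u0:u1]=1; return m
def rep(n,m):
    p=P[m&~np.isnan(P[...,2])]; r=cv2.minAreaRect(p[:,:2].astype(np.float32))
    q=p[:,:2]-p[:,:2].mean(0); w,V=np.linalg.eigh(q.T@q)
    print(n,len(p),"mean",p.mean(0).round(1),"rect",np.round(r[0],1),np.round(r[1],1),"long axis ang",np.degrees(np.arctan2(V[1,1],V[0,1])).round(1),"z pct",np.percentile(p[:,2],[5,50,95]).round(1))
print("bench z",np.nanmedian(P[300:340,150:250,2]))
rep("gasket",box(225,265,255,295)&(im.max(2)<75))
rep("plate",box(370,415,262,300)&(P[...,2]>7))
rep("nipple",box(370,415,262,300)&(P[...,2]>28))
rep("tray",box(415,490,200,275)&(P[...,2]>20))
org=(hsv[...,0]>4)&(hsv[...,0]<20)&(hsv[...,1]>150)&box(270,330,180,220)
rep("cover",org)
p=P[org]; 
# face plane fit on blue top of head
head=box(265,330,180,215)&(hsv[...,0]>95)&(hsv[...,0]<115)&(hsv[...,1]>100)
for n,m in(("coverplane",org),("head",head)):
    q=P[m]; q=q[~np.isnan(q[:,2])]
    for _ in range(6):
        A=np.c_[q[:,:2],np.ones(len(q))]; s=np.linalg.lstsq(A,q[:,2],rcond=None)[0]; r=q[:,2]-A@s; q=q[abs(r)<max(3,1.5*np.std(r))]
    nn=np.array([-s[0],-s[1],1]); nn/=np.linalg.norm(nn); print(n,len(q),nn.round(3),np.degrees(np.arccos(nn[2])).round(1),q.mean(0).round(1))
cv2.imwrite("pics/crop.png",cv2.resize(im[150:350,210:530],(800,500),interpolation=cv2.INTER_CUBIC))
```

```text
bench z 0.47822113409779377
gasket 320 mean [413.1 244.3   6. ] rect [412.5 245.1] [ 54.7 120.8] long axis ang 135.8 z pct [-2.2  6.3 13.5]
plate 561 mean [ 399.3 -226.2   14.3] rect [ 402.4 -229.8] [120.  138.4] long axis ang 60.5 z pct [ 7.5 12.6 26.6]
nipple 27 mean [ 400.5 -226.7   39.1] rect [ 400.  -226.7] [15.6 16.5] long axis ang 97.1 z pct [31.  38.5 48.2]
tray 447 mean [ 542.5 -425.5   31.8] rect [ 540.3 -422.9] [182.8 183.4] long axis ang 62.5 z pct [21.8 32.1 41.6]
cover 592 mean [602.1  66.6 247.6] rect [602.9  66.9] [ 51.1 122.3] long axis ang 94.4 z pct [228.5 247.7 267.6]
coverplane 241 [-0.486 -0.045  0.873] 29.2 [605.6  68.1 244.2]
head 651 [-0.546 -0.04   0.837] 33.2 [619.4  78.6 221.5]
```

View pics/crop.png

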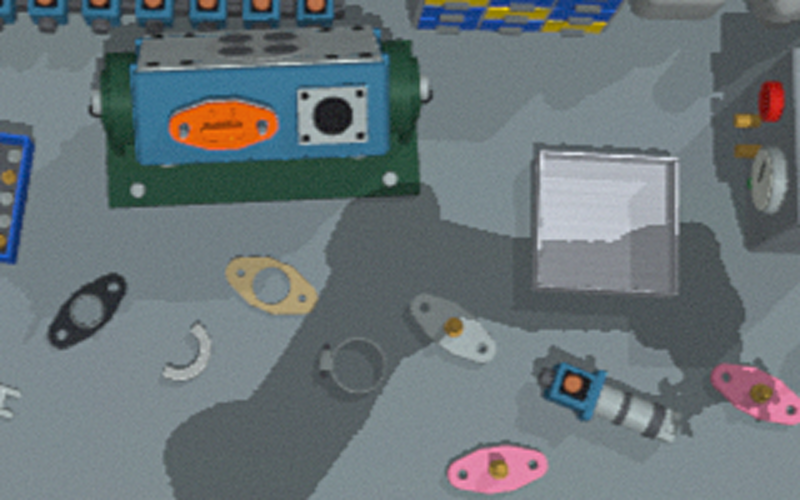

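The crop confirms the choice: dark gasket at (88,312), steel plate with brass nipple at (453,326), orange cover at (223,125). Next I move above the cover along the face normal and look with the wrist camera.

```bash
cat >> h.py <<'E'
def frame(yaw,tilt=33):
    a,t=np.radians(yaw),np.radians(tilt)
    z=np.array([-np.sin(t)*np.cos(a),-np.sin(t)*np.sin(a),np.cos(t)]); y=np.array([-np.sin(a),np.cos(a),0])
    return np.stack([np.cross(y,z),y,z],1)
def tool(F,s=1):   # fingers along -z of F, closing along +-x of F
    return np.stack([s*F[:,1],s*F[:,0],-F[:,2]],1)
def flat(ang):     # frame of a part lying flat, long axis (y) at angle ang
    a=np.radians(ang); y=np.array([np.cos(a),np.sin(a),0]); z=np.array([0,0,1.]); return np.stack([np.cross(y,z),y,z],1)
E
python3 - <<'E'
from h import *
F=frame(4.3); C=np.array([604,67,245.])-8*F[:,2]
print("start rot",np.round(read_state()["tool_rot"],2).tolist())
for s in (1,-1):
    for n,p,R in (("cov",C+150*F[:,2],tool(F,s)),("face",C+8*F[:,2],tool(F,s)),("tray",[541,-424,20],tool(flat(90),s)),("trayhi",[541,-424,200],tool(flat(90),s)),
      ("gask",[413,245,0],tool(flat(135.8),s)),("plate",[400,-227,0],tool(flat(58.3),s))):
        q=inverse_kinematics(p,R); print(s,n,None if q is None else np.round(q,2))
s=None
for s in (1,-1):
    try: movep(C+150*F[:,2],tool(F,s)); break
    except PlanningError as e: print(s,e)
st=read_state(); print(s,st["time"],st["eef_pos"],st["qpos"])
import pickle
c=camera("wrist"); pickle.dump(c,open("w1.pkl","wb")); cv2.imwrite("pics/w1.png",c["image"])
E
```

```text
start rot [[0.97, 0.25, -0.0], [0.25, -0.97, 0.0], [-0.0, -0.0, -1.0]]
1 cov [ 0.9   0.02 -1.18  2.09  0.27  0.5  -0.4 ]
1 face [ 0.23  0.31 -0.59  2.11  1.01  0.34 -1.11]
1 tray [ 0.76  0.88 -0.3   1.53  0.33  0.78  0.33]
1 trayhi [ 0.81  0.68 -0.38  1.43  0.27  1.08  0.38]
1 gask [-0.31  0.73 -0.46  2.1   0.71  0.47 -0.52]
1 plate [ 0.55  0.69 -0.21  2.16  0.41  0.34 -0.56]
-1 cov None
-1 face [-0.87  0.35  0.76  2.16 -0.88  0.22 -2.46]
-1 tray [ 0.38  0.91  0.34  1.56 -0.39  0.75 -2.26]
-1 trayhi [ 0.37  0.68  0.35  1.46 -0.25  1.04 -2.37]
-1 gask [-0.93  0.75  0.37  2.13 -0.71  0.39 -2.32]
-1 plate [ 0.09  0.74  0.41  2.18 -0.83  0.37 -2.51]
1 2.8167 [527.05102315  60.55885952 364.04847189] [ 0.89893967  0.0185017  -1.18012972  2.08733326  0.26848057  0.49521877
 -0.4030675 ]
```

View pics/w1.png

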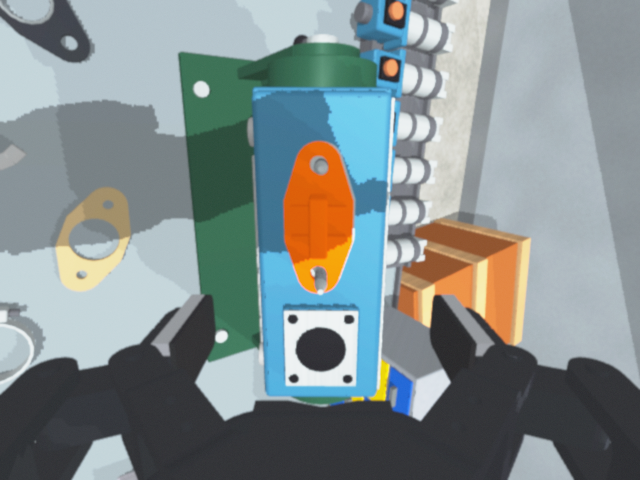

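The wrist view shows the cover at (319,217) with stud tips at (320,165) and (319,280), and the head's face square to the view. I refine the face frame from this depth image.

Run:
```python
from h import *
import pickle
c=pickle.load(open("w1.pkl","rb")); P=pts(c); hsv=cv2.cvtColor(c["image"],cv2.COLOR_BGR2HSV); H=hsv[...,0]
b=np.zeros(H.shape,bool); b[130:300,262:378]=1
org=b&(H>3)&(H<22)&(hsv[...,1]>150); blue=b&(H>90)&(H<115)&(hsv[...,1]>80)
def plane(q,n=8):
    for _ in range(n):
        m=q.mean(0); w,V=np.linalg.eigh(np.cov((q-m).T)); nn=V[:,0]*np.sign(V[2,0]); r=(q-m)@nn; q=q[abs(r-np.median(r))<max(2,1.5*r.std())]
    return nn,m,len(q)
hn,hm,k=plane(P[blue]); print("head",hn.round(4),np.degrees(np.arccos(hn[2])),np.degrees(np.arctan2(-hn[1],-hn[0])),k)
F=frame(4.3); q=P[org]; h=(q-hm)@F[:,2]; print("h pct",np.percentile(h,[2,10,25,50,75,90,98]).round(1))
rim=q[(h>20)&(h<31)]; n2,m2,k=plane(rim); print("cover",n2.round(4),k,"h",np.median((rim-hm)@F[:,2]))
r=cv2.minAreaRect(((rim-m2)@F[:,:2]).astype(np.float32)); print("rect in F",r); C=m2+F[:,:2]@np.array(r[0]); print("C top",C)
rib=q[(h>42)]; print("rib ctr in F",((rib-C)@F).mean(0),cv2.minAreaRect(((rib-C)@F[:,:2]).astype(np.float32)))
# mask-based: intersect all contour rays with cover-top plane
cn=max(cv2.findContours(org.astype(np.uint8),0,2)[0],key=cv2.contourArea)[:,0].astype(float)
T=c["cam_to_world"]; d=np.c_[(cn[:,0]-c["cx"])/c["fx"],-(cn[:,1]-c["cy"])/c["fy"],-np.ones(len(cn))]@T[:3,:3].T; o=T[:3,3]
X=o+d*(((C-o)@F[:,2])/(d@F[:,2]))[:,None]; print("contour rect",cv2.minAreaRect(((X-C)@F[:,:2]).astype(np.float32)))
s=hsv[...,1]; print("cam in F rel tcp",(o-np.array(read_state()["eef_pos"]))@F)
for (u,v) in((320,165),(319,280)):
    w=P[v-8:v+9,u-8:u+9].reshape(-1,3); w=w[~np.isnan(w[:,0])]; hh=(w-hm)@F[:,2]; t=w[hh>50]; print("stud",len(t),((t-C)@F).mean(0).round(1) if len(t) else hh.max())
```

```text
Traceback (most recent call last):
numpy.linalg.LinAlgError: Eigenvalues did not converge
```

NaNs must be filtered out.

```bash
cat >> h.py <<'E'
def plane(q,n=8):
    q=q[~np.isnan(q[:,2])]
    for _ in range(n):
        m=q.mean(0); w,V=np.linalg.eigh(np.cov((q-m).T)); nn=V[:,0]*np.sign(V[2,0]); r=(q-m)@nn; q=q[abs(r-np.median(r))<max(2,1.5*r.std())]
    return nn,m,len(q)
def hits(c,uv,p0,n):   # pixels -> points on the plane (p0,n)
    uv=np.asarray(uv,float); T=np.array(c["cam_to_world"]); o=T[:3,3]
    d=np.c_[(uv[:,0]-c["cx"])/c["fx"],-(uv[:,1]-c["cy"])/c["fy"],-np.ones(len(uv))]@T[:3,:3].T
    return o+d*(((p0-o)@n)/(d@n))[:,None]
E
python3 - <<'E'
from h import *
import pickle
c=pickle.load(open("w1.pkl","rb")); P=pts(c); hsv=cv2.cvtColor(c["image"],cv2.COLOR_BGR2HSV); H=hsv[...,0]
b=np.zeros(H.shape,bool); b[130:300,262:378]=1
org=b&(H>3)&(H<22)&(hsv[...,1]>150); blue=b&(H>90)&(H<115)&(hsv[...,1]>80)
hn,hm,k=plane(P[blue]); print("head",hn.round(4),np.degrees(np.arccos(hn[2])),np.degrees(np.arctan2(-hn[1],-hn[0])),k)
F=frame(4.3); q=P[org]; q=q[~np.isnan(q[:,2])]; h=(q-hm)@F[:,2]; print("h pct",np.percentile(h,[2,10,25,50,75,90,98]).round(1))
rim=q[(h>20)&(h<31)]; n2,m2,k=plane(rim); print("cover",n2.round(4),k,"h",np.median((rim-hm)@F[:,2]))
r=cv2.minAreaRect(((rim-m2)@F[:,:2]).astype(np.float32)); print("rect in F",r); C=m2+F[:,:2]@np.array(r[0]); print("C top",C)
rib=q[(h>48)]; print("rib ctr in F",((rib-C)@F).mean(0),cv2.minAreaRect(((rib-C)@F[:,:2]).astype(np.float32)))
cn=max(cv2.findContours(org.astype(np.uint8),0,2)[0],key=cv2.contourArea)[:,0]
X=hits(c,cn,C,F[:,2]); print("contour rect",cv2.minAreaRect(((X-C)@F[:,:2]).astype(np.float32)))
print("cam in F rel tcp",(c["cam_to_world"][:3,3]-np.array(read_state()["eef_pos"]))@F)
for (u,v) in((320,165),(319,280)):
    w=P[v-8:v+9,u-8:u+9].reshape(-1,3); w=w[~np.isnan(w[:,0])]; hh=(w-hm)@F[:,2]; t=w[hh>50]; print("stud",len(t),((t-C)@F).mean(0).round(1) if len(t) else hh.max())
E
```

```text
head [-0.5479 -0.0386  0.8357] 33.31532739040251 4.03111117003791 10777
h pct [25.6 26.2 26.7 27.3 28.4 54.6 55.7]
cover [-0.5487 -0.0384  0.8352] 5641 h 26.997408732618467
rect in F ((0.13286781311035156, -5.879055023193359), (124.23511505126953, 55.32154846191406), 88.17017364501953)
C top [602.9490908   68.70871419 242.27328446]
rib ctr in F [ 0.28308132  1.86178453 27.73656943] ((0.22943925857543945, -9.961082458496094), (13.633509635925293, 67.15519714355469), 0.10686814039945602)
contour rect ((-0.0062923431396484375, 0.2796363830566406), (123.43388366699219, 55.327388763427734), 89.91519165039062)
cam in F rel tcp [  1.1393824   69.25840003 142.65047704]
stud 167 [ 2.4 46.1 31.7]
stud 130 [  2.  -41.8  29.4]
```

```bash
cat >> h.py <<'E'
Ff=frame(4.1,33.2)
Ct=np.array([602.9,68.9,242.3])  # centre of cover top
E
python3 - <<'E'
from h import *
n=Ff[:,2]; R=tool(Ff)
movel(Ct+45*n,R,max_speed=150)
print(movel(Ct+3*n,max_speed=60,guard=15)); 
clamp(); s=read_state(); print(s["time"],s["finger_gap"],s["gripper_force"],s["ft_force"],(np.array(s["eef_pos"])-Ct)@Ff)
print(movel(Ct+70*n,max_speed=100,guard=40)); s=read_state(); print(s["time"],s["finger_gap"],s["ft_force"])
if s["finger_gap"]>9:
    movel(Ct+150*n,max_speed=250)
    T=np.array([541,-424,0.]); D=tool(flat(90))
    movep(T+[0,0,120],D); movel(T+[0,0,28],max_speed=120)
    print("touch",movel(T+[0,0,9],max_speed=25,guard=4)); s=read_state(); print(s["time"],s["eef_pos"],s["ft_force"],s["finger_gap"])
    c=camera("scene"); cv2.imwrite("pics/s2.png",c["image"][180:380,80:420])
E
```

```text
False
5.3583 12.934011839917247 59.01354789733887 [-6.13647927 -1.87992531  6.52161268] [2.23702235e-03 1.71856231e-03 3.19553587e+00]
False
6.175 13.182302886592238 [ 0.39483707  0.13176822 -0.91108697]
touch True
10.5 [ 541.11680975 -424.1321031    15.00732296] [-1.31610091  0.42787124  6.34547463] 12.898305896337574
```

Run:
```python
from h import *
import pickle
n=Ff[:,2]
open_gripper(); movel([541,-424,130],max_speed=250)
movep(Ct+150*n,tool(Ff)); wait(0.2)
c=camera("wrist"); pickle.dump(c,open("w2.pkl","wb")); cv2.imwrite("pics/w2.png",c["image"][120:420,200:600][:,:])
G=np.array([413,245,0.]); movep(G+[0,0,170],tool(flat(135.8))); wait(0.2)
c=camera("wrist"); pickle.dump(c,open("w3.pkl","wb")); cv2.imwrite("pics/w3.png",c["image"])
print(read_state()["time"],read_state()["eef_pos"])
a=cv2.resize(cv2.imread("pics/w2.png"),(533,400)); b=cv2.resize(cv2.imread("pics/w3.png")[:,:],(267,200)); o=np.zeros((400,800,3),np.uint8); o[:,:533]=a; o[:200,533:]=b; cv2.imwrite("pics/m1.png",o)
```

```text
15.7167 [413.51678022 244.40843248 170.44259082]
```

View pics/m1.png

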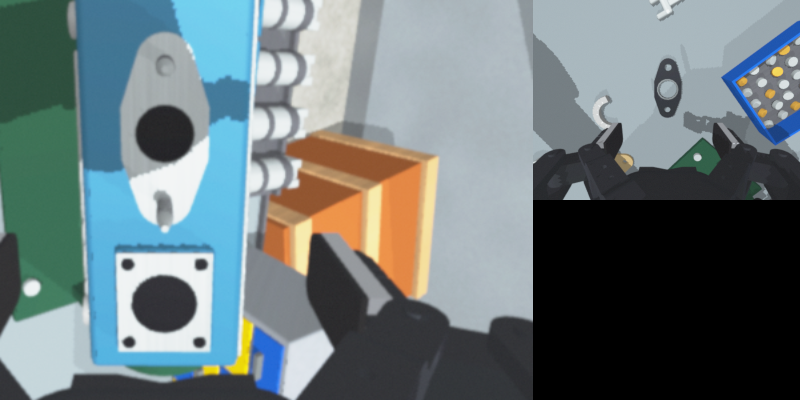

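The face is bare with its bore at about (323,220) in the full wrist frame. The gasket is at (160,210) of 640x480 scale, roughly (320,210). Now I compute both.

Run:
```python
from h import *
import pickle
c=pickle.load(open("w2.pkl","rb")); P=pts(c); im=c["image"]; hsv=cv2.cvtColor(im,cv2.COLOR_BGR2HSV); n=Ff[:,2]
b=np.zeros(im.shape[:2],bool); b[130:300,262:384]=1
Q=(P-Ct)@Ff; h=Q[...,2]
face=b&(abs(Q[...,0])<30)&(abs(Q[...,1])<64)&(h>-13)&(h<-4)
fn,fm,k=plane(P[face]); print("face n",fn.round(4),"tilt",np.degrees(np.arccos(fn[2])),"yaw",np.degrees(np.arctan2(-fn[1],-fn[0])),k,"h",np.median(h[face]))
fh=np.median(h[face])
grey=b&(hsv[...,1]<70)
cn=max(cv2.findContours(grey.astype(np.uint8),0,1)[0],key=cv2.contourArea)[:,0]
p0=Ct+fh*n; X=(hits(c,cn,p0,n)-Ct)@Ff[:,:2]; print("outline",cv2.minAreaRect(X.astype(np.float32)))
bore=b&(im.max(2)<60); cn=max(cv2.findContours(bore.astype(np.uint8),0,1)[0],key=cv2.contourArea)[:,0]
X=(hits(c,cn,p0,n)-Ct)@Ff[:,:2]; print("bore",cv2.minEnclosingCircle(X.astype(np.float32)),X.mean(0), np.ptp(X,axis=0))
for sg in(1,-1):
    for lo,hi in((fh+8,fh+30),(fh+36,fh+44),(fh+43,fh+52)):
        m=b&(h>lo)&(h<hi)&(sg*Q[...,1]>25); t=Q[m]; v,u=np.nonzero(m)
        print("stud",sg,round(lo-fh),len(t),t.mean(0).round(1) if len(t) else "",(np.ptp(t,axis=0).round(1),u.mean().round(1),v.mean().round(1)) if len(t) else "")
# gasket
c=pickle.load(open("w3.pkl","rb")); im=c["image"]; b=np.zeros(im.shape[:2],bool); b[120:300,270:370]=1
m=(b&(im.max(2)<90)).astype(np.uint8); print(m.sum())
cs,hier=cv2.findContours(m,cv2.RETR_CCOMP,cv2.CHAIN_APPROX_NONE); i=max(range(len(cs)),key=lambda i:cv2.contourArea(cs[i]))
X=hits(c,cs[i][:,0],np.array([0,0,6.]),np.array([0,0,1.]))[:,:2]; r=cv2.minAreaRect(X.astype(np.float32)); print("gasket",r)
for j in range(len(cs)):
    if hier[0][j][3]==i and cv2.contourArea(cs[j])>40:
        Y=hits(c,cs[j][:,0],np.array([0,0,6.]),np.array([0,0,1.]))[:,:2]; print("hole",cv2.minEnclosingCircle(Y.astype(np.float32)))
```

```text
face n [-0.5474 -0.038   0.836 ] tilt 33.28152855016475 yaw 3.968563456787833 6985 h -7.943190380748482
outline ((2.168638229370117, -2.47296142578125), (56.08539581298828, 130.00238037109375), 0.8126857876777649)
bore ((2.153489112854004, -0.23846441507339478), 17.8345947265625) [ 2.18557687 -0.06191821] [34.94666396 34.86556886]
stud 1 8 23 [ 2.2 49.2 12.4] (array([10.1,  3.8, 20.3]), np.float64(323.3), np.float64(162.6))
stud 1 36 85 [ 2.5 45.9 31.5] (array([8.7, 8.6, 7.7]), np.float64(323.8), np.float64(169.4))
stud 1 43 45 [ 2.3 45.4 37.5] (array([4.9, 4.8, 4.2]), np.float64(323.7), np.float64(170.8))
stud -1 8 109 [  2.1 -40.8  11.8] (array([10.1,  6.2, 20.9]), np.float64(323.2), np.float64(273.4))
stud -1 36 78 [  2.1 -42.6  31.7] (array([8.7, 6.2, 7.9]), np.float64(323.4), np.float64(284.8))
stud -1 43 37 [  2.1 -44.   37.4] (array([4.6, 5.4, 3.8]), np.float64(323.3), np.float64(289.6))
4469
gasket ((413.5357971191406, 247.14059448242188), (55.06931686401367, 123.72103881835938), 44.54072570800781)
hole ((444.06842041015625, 215.99205017089844), 7.783520698547363)
hole ((413.06622314453125, 246.9025115966797), 23.619129180908203)
hole ((381.5337829589844, 279.3707580566406), 8.242669105529785)
```

```bash
cat >> h.py <<'E'
Cf=Ct+Ff@np.array([2.2,0.2,-7.9])   # port face centre
def st(t=""):
    s=read_state(); e=(np.array(s["eef_pos"])-Cf)@Ff
    print(t,"t",round(s["time"],2),"pos",np.round(s["eef_pos"],1),"inF",e.round(1),"f_F",(np.array(s["ft_force"])@Ff).round(1),"f_w",np.round(s["ft_force"],1),"gap",round(s["finger_gap"],1),"gf",round(float(np.max(s["gripper_force"])),1)); return e
E
python3 - <<'E'
from h import *
G=np.array([413.2,247.2,0.]); movel(G+[0,0,30],tool(flat(134.6)),max_speed=200)
print(movel(G+[0,0,-2.5],max_speed=60,guard=10)); st("down")
clamp(); st("clamped")
movel(G+[0,0,25],max_speed=80); st("up")
movel(G+[0,0,170],max_speed=250)
c=camera("wrist"); cv2.imwrite("pics/w4.png",c["image"])
movep(Cf+110*Ff[:,2],tool(Ff)); st("standoff")
c=camera("wrist"); cv2.imwrite("pics/w5.png",c["image"])
E
```

```text
False
down t 17.26 pos [413.1 247.4  -2.5] inF [-283.9  191.4 -100.3] f_F [-0.4  0.5  1.5] f_w [-1.3  0.4  1. ] gap 85.6 gf 0.0
clamped t 17.68 pos [413.4 247.3  -1.7] inF [-283.4  191.2  -99.8] f_F [ 7.1 -3.1 16.3] f_w [-2.8 -3.3 17.5] gap 53.5 gf 59.5
up t 18.17 pos [413.4 247.   25. ] inF [-268.7  191.   -77.4] f_F [-1.1  0.1 -2.2] f_w [ 0.2  0.1 -2.4] gap 53.4 gf 63.1
standoff t 20.0 pos [548.6  66.  328.1] inF [ -0.7   0.8 109.5] f_F [-2.  -0.3 -1.6] f_w [-0.8 -0.4 -2.4] gap 53.7 gf 63.2
```

View pics/w5.png

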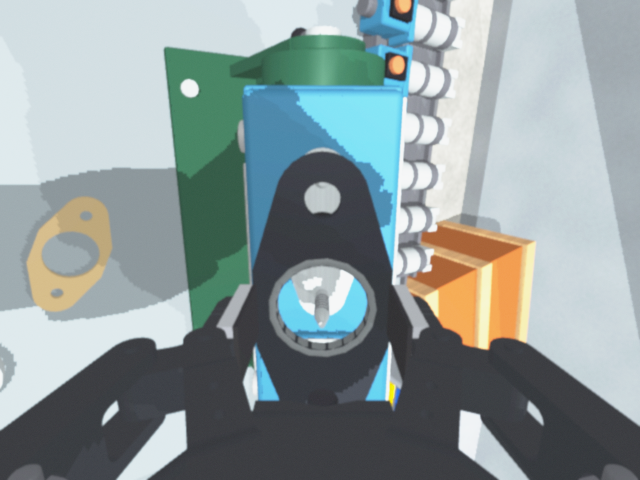

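The gasket is held square, with its hole at (322,198), its bore at (322,307) and a stud showing through. I check its tilt and hole offset relative to the tool before threading.

Run:
```python
from h import *
c=camera("wrist"); P=pts(c); s=read_state(); e=np.array(s["eef_pos"]); R=np.array(s["tool_rot"]); Q=(P-e)@R
print("rot err deg",np.degrees(cv2.Rodrigues(tool(Ff).T@R)[0]).ravel().round(2))
im=c["image"]; m=(im.max(2)<70); m[:150]=0; m[395:]=0; m[:,:255]=0; m[:,390:]=0; m&=(Q[...,2]<0)&(Q[...,2]>-20)
n,p,k=plane(P[m]); print(k,"gasket n in tool",(n@R).round(4),"top z in tool",np.median(Q[m][:,2]).round(2))
top=np.median(Q[m][:,2]); p0=e+R[:,2]*top
hs=cv2.findContours((im.max(2)<70).astype(np.uint8),cv2.RETR_CCOMP,cv2.CHAIN_APPROX_NONE)[0]
for x in hs:
    a=cv2.contourArea(x); u,v=x[:,0].mean(0)
    if 500<a<30000 and 280<u<360 and 170<v<350:
        X=(hits(c,x[:,0],p0,R[:,2])-e)@R; print("hole",a,X.mean(0).round(2),np.ptp(X,axis=0).round(1))
h=(P-Cf)@Ff
for sg in(1,-1):
    t=h[(h[...,2]>38)&(h[...,2]<50)&(abs(h[...,0])<12)&(abs(sg*h[...,1]-45)<12)]; print("stud tip",sg,len(t),t.mean(0).round(1))
```

```text
rot err deg [ 0.11  0.15 -0.08]
12578 gasket n in tool [-5.e-04 -6.e-04 -1.e+00] top z in tool -7.56
hole 8915.0 [ 1.32  0.49 -7.56] [46.4 46.   0. ]
stud tip 1 57 [ 0.1 43.6 43.7]
stud tip -1 127 [ -0.1 -43.4  42.5]
```

Run:
```python
from h import *
n=Ff[:,2]; A=Cf+Ff[:,:2]@np.array([-0.3,-0.8])
movel(A+60*n,tool(Ff),max_speed=120); wait(.15); st("pre")
print(movel(A+20*n,max_speed=50,guard=12)); e=st("mid")
if e[2]<22:
    print(movel(A-3*n,max_speed=40,guard=10)); e=st("end")
c=camera("wrist"); cv2.imwrite("pics/w6.png",c["image"])
```

```text
pre t 20.82 pos [576.   66.5 287.6] inF [-0.  -0.7 60.5] f_F [-0.8  0.7 -1.6] f_w [ 0.2  0.7 -1.8] gap 53.4 gf 63.2
False
mid t 21.77 pos [597.9  68.  253.7] inF [-0.2 -0.8 20.2] f_F [-1.5 -0.8 -1.2] f_w [-0.6 -0.9 -1.8] gap 53.7 gf 63.2
True
end t 22.31 pos [609.7  68.6 235.2] inF [-0.4 -1.  -1.7] f_F [ 0.7 -1.3 14.1] f_w [-7.  -1.8 12.1] gap 53.3 gf 65.2
```

Contact came exactly at the seating height. I release, check the gasket, then look at the plate.

Run:
```python
from h import *
import pickle
n=Ff[:,2]
open_gripper(); movel(Cf+142*n,max_speed=200); wait(.2)
c=camera("wrist"); P=pts(c); im=c["image"]; h=(P-Cf)@Ff
m=(im.max(2)<90)&(abs(h[...,0])<33)&(abs(h[...,1])<70)&(h[...,2]>-5)&(h[...,2]<25)
nn,p,k=plane(P[m]); print("gasket top",(nn@Ff).round(3),np.median(h[m][:,2]).round(1),k,"outline",cv2.minAreaRect(h[m][:,:2].astype(np.float32)))
a=im[100:340,200:440]
T=np.array([400,-228,0.]); movep(T+[0,0,190],tool(flat(58.3))); wait(.2)
c=camera("wrist"); pickle.dump(c,open("w7.pkl","wb")); st()
o=np.zeros((480,720,3),np.uint8); o[:240,:240]=a; o[:,240:]=c["image"][:,80:560]; cv2.imwrite("pics/m2.png",o)
```

```text
gasket top [ 0.001 -0.003  1.   ] 5.5 3453 outline ((-2.080045700073242, 5.532627105712891), (113.28612518310547, 54.59528350830078), 88.19647216796875)
 t 26.17 pos [ 400.3 -227.8  190.4] inF [-217.5 -281.6   86.8] f_F [ 0.   0.3 -0.6] f_w [ 0.3  0.3 -0.5] gap 85.7 gf 0.0
```

View pics/m2.png

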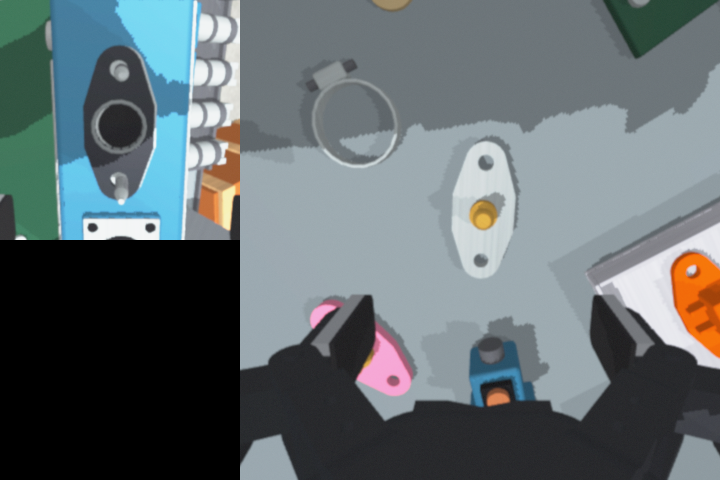

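The left crop shows the gasket flush over both studs, with a 2 mm downhill slide that is within tolerance. On the right, the plate has holes at about (325,163) and (320,260) in full-frame pixels and nothing is within finger reach of it.

Run:
```python
from h import *
import pickle
c=pickle.load(open("w7.pkl","rb")); P=pts(c); g=cv2.cvtColor(c["image"],cv2.COLOR_BGR2GRAY); z=np.array([0,0,1.])
H=[]
for u,v in((325,162),(320,260)):
    w=g[v-14:v+15,u-14:u+15]; m=(w<140).astype(np.uint8); cs=cv2.findContours(m,0,1)[0]; x=min((k for k in cs if cv2.contourArea(k)>30),key=lambda k:np.hypot(*(k[:,0].mean(0)-14)))
    (cx,cy),r=cv2.minEnclosingCircle(x); X=hits(c,[[cx+u-14,cy+v-14]],12*z,z)[0]; print(cx+u-14,cy+v-14,r,X.round(1)); H.append(X[:2])
d=H[0]-H[1]; print("holes mid",(H[0]+H[1])/2,"len",np.linalg.norm(d),"ang",np.degrees(np.arctan2(d[1],d[0])))
b=np.zeros(g.shape,bool); b[130:290,280:370]=1; m=b&(P[...,2]>6.5)&(P[...,2]<18)
print("rect",cv2.minAreaRect(P[m][:,:2].astype(np.float32)),np.median(P[m][:,2]))
```

```text
325.3999996185303 162.39999961853027 7.247169017791748 [ 427.8 -189.2   12. ]
320.34615421295166 260.0 6.6539459228515625 [ 376.8 -263.4   12. ]
holes mid [ 402.3034012  -226.33213308] len 90.03735381844905 ang 55.47883658944604
rect ((402.6731872558594, -226.1442413330078), (125.68148040771484, 55.85540008544922), 55.53165817260742) 12.41100846069213
```

Run:
```python
from h import *
n=Ff[:,2]; T=np.array([402.4,-226.3,0.])
movel(T+[0,0,40],tool(flat(55.5)),max_speed=200)
print(movel(T+[0,0,0.5],max_speed=60,guard=10)); clamp(); st("clamped")
movel(T+[0,0,25],max_speed=80); st("up")
movel(T+[0,0,170],max_speed=200); movep(Cf+115*n,tool(Ff)); wait(.15); st("standoff")
c=camera("wrist"); P=pts(c); s=read_state(); e=np.array(s["eef_pos"]); R=np.array(s["tool_rot"]); Q=(P-e)@R
m=(abs(Q[...,0]-32)<28)&(abs(Q[...,1])<25)&(Q[...,2]<-5)&(Q[...,2]>-20); nn,p,k=plane(P[m]); print("plate n in tool",(nn@R).round(4),k,np.median(Q[m][:,2]).round(1))
cv2.imwrite("pics/w8.png",c["image"])
```

```text
False
clamped t 28.29 pos [ 402.5 -226.5    1.1] inF [-319.2 -280.5  -72.9] f_F [ 6.8  1.9 15.6] f_w [-3.   1.7 16.8] gap 54.3 gf 60.0
up t 28.75 pos [ 402.4 -226.5   25. ] inF [-306.2 -280.6  -52.8] f_F [-2.5  0.8 -3.7] f_w [-0.1  0.8 -4.4] gap 54.0 gf 64.1
standoff t 31.12 pos [546.3  64.  332.7] inF [ -0.3  -1.  114.6] f_F [-3.   0.9 -3.3] f_w [-0.8  0.8 -4.4] gap 54.1 gf 64.2
plate n in tool [-4.e-04 -2.e-04 -1.e+00] 14083 -10.7
```

View pics/w8.png

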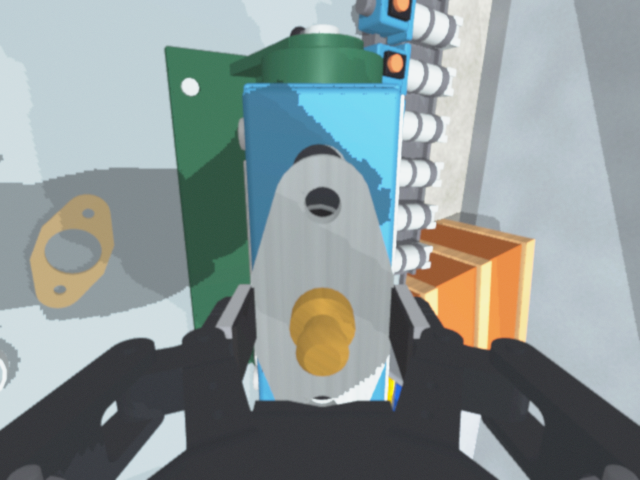

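The plate is held square, with its hole at (322,203) and its nipple at (322,335) facing outwards. I thread it on.

Run:
```python
from h import *
n=Ff[:,2]; A=Cf+Ff[:,:2]@np.array([-0.3,-0.8])
movel(A+62*n,tool(Ff),max_speed=120); wait(.15); st("pre")
print(movel(A+25*n,max_speed=50,guard=12)); e=st("mid")
if e[2]<27:
    print(movel(A+4*n,max_speed=35,guard=10)); e=st("end")
    if 4.5<e[2]<9.5:
        open_gripper(); movel(Cf+142*n,max_speed=200); wait(.2)
        c=camera("wrist"); P=pts(c); im=c["image"]; h=(P-Cf)@Ff
        m=(abs(h[...,0])<33)&(abs(h[...,1])<35)&(h[...,2]>13)&(h[...,2]<24)
        nn,p,k=plane(P[m]); print("plate top",(nn@Ff).round(3),np.median(h[m][:,2]).round(1),k,"outline",cv2.minAreaRect(h[m][:,:2].astype(np.float32)))
        a=im[100:340,200:440]; o=np.zeros((480,800,3),np.uint8); o[:,:480]=cv2.resize(a,(480,480))
        t=camera("top"); o[:320,480:]=cv2.resize(t["image"][200:280,412:492],(320,320)); cv2.imwrite("pics/m3.png",o)
        P=pts(t); print(st("away"))
```

```text
pre t 31.91 pos [575.   66.1 289.3] inF [ 0.1 -1.  62.6] f_F [-1.6 -0.3 -3.4] f_w [ 0.6 -0.3 -3.8] gap 53.9 gf 64.1
False
mid t 32.8 pos [595.2  67.8 257.9] inF [-0.2 -0.7 25.2] f_F [-1.9  0.4 -3.6] f_w [ 0.4  0.4 -4.1] gap 53.9 gf 64.1
True
end t 33.32 pos [604.9  68.3 242.7] inF [-0.3 -1.   7.1] f_F [-0.8 -1.6 14.3] f_w [-8.4 -2.2 11.5] gap 53.7 gf 66.1
plate top [-0.001 -0.     1.   ] 17.9 5190 outline ((-1.917013168334961, -0.1241302490234375), (69.72824096679688, 56.12913513183594), 89.9850845336914)
away t 35.59 pos [531.5  64.2 355.6] inF [ -0.    0.2 141.9] f_F [0.  0.2 0.5] f_w [-0.3  0.2  0.5] gap 85.9 gf 0.0
[-3.57432682e-02  2.15913159e-01  1.41914182e+02]
```

View pics/m3.png

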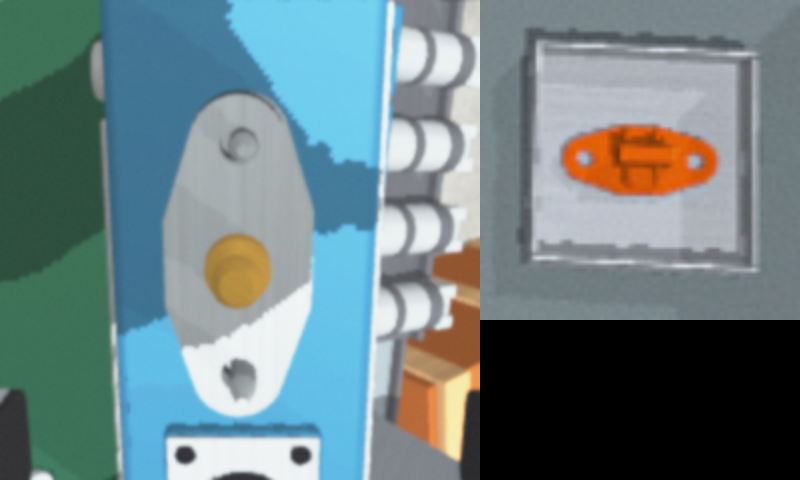

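The left view shows the plate flush on the gasket over both studs (stud tips at (240,145) and (240,380), top at 17.9 mm). The right view shows the cover flat and rib up near the centre of the tray at (640,160). I hand the job in.

```bash
python3 -c "
from workcell import *
print(finish_job())"
```

```text
the job is handed in; nothing more can be done
None
```

I handed the job in at about 36 s: the cover lies flat, rib up, in the tray, and the gasket and then the test plate are flush on the port face over both studs, each about 2 mm off centre, with everything released; the judge returned no verdict.

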